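# Pack three full bead jars in the travel rack

## Task

Draw the travel rack's follower fully back, find out by lifting which of the look-alike bead jars are full and which are empty, stand exactly three full ones upright in the rack, and push the follower up until it stops snugly against the row, with the row tight against the end stop. Put every empty jar in the grey tray and leave any spare full jar standing upright on the bench; do not disturb the other things.

Things in the scene. Friction and masses are not known exactly. Their poses are not given: they have to be found in the camera images.
- rack: Plywood travel rack fixed to the bench: a straight open-topped channel, 70 mm wide inside, floor 6 mm thick, side walls 6 mm thick and 34 mm high above the bench. Origin on the underside, mid-width, at the inner face of the closed end stop (60 mm high); its y axis runs along the channel away from the end stop towards the follower, x is across it, z up. The channel is 334 mm long overall.
- rack_floor: The floor board of the rack's channel, 6 mm thick; same origin and axes as the rack.
- seat0 (a point): Centre of the place, on the rack's floor (6 mm up), of the jar against the end stop: 30 mm from the stop. Moves with the rack.
- seat1 (a point): Place of the second jar once the row is packed tight: 90 mm from the stop.
- seat2 (a point): Place of the third jar once the row is packed tight: 150 mm from the stop.
- follower (a joint): The rack's sliding aluminium follower, m. 0 = fully back on its stop, its face (62 mm wide, top 67 mm above the bench) 232 mm from the end stop; grows towards the end stop, to 0.13; three jars packed tight stop it at about 0.052. Starts pushed in, 0.075 to 0.12. Stays where left. Friction 2 N; pushing the row of jars along adds 3 to 10 N.
- follower_grip (a point): Point to pinch on the follower's upright wooden grip, 80 mm above the bench, 60 mm behind the follower's face. The grip is 16 mm thick along the channel, 30 mm wide across it, and stands from 27 to 100 mm above the bench, clear of the side walls (34 mm high); the face plate (67 mm high) is 42 mm in front of it.
- tray: Shallow grey open tray for the empties, fixed to the bench: 110 x 270 mm outside (x, y), walls 5 mm thick and 38 mm high above the bench, floor 5 mm. Origin at the centre of its underside, y along its length.
- jar_1: Opaque white closed jar, black lid: upright cylinder 60 mm across, 76 mm high (lid as wide as body), weighted base. Origin at the centre of its underside, z along its axis. All look alike: full of beads it weighs 0.27 to 0.37 kg (2.7 to 3.6 N), empty 0.04 to 0.06 kg (0.4 to 0.6 N). Starts upright on the bench, at least 25 mm clear of other things. May be absent (None).
- jar_2: Opaque white closed jar, black lid: upright cylinder 60 mm across, 76 mm high (lid as wide as body), weighted base. Origin at the centre of its underside, z along its axis. All look alike: full of beads it weighs 0.27 to 0.37 kg (2.7 to 3.6 N), empty 0.04 to 0.06 kg (0.4 to 0.6 N). Starts upright on the bench, at least 25 mm clear of other things. May be absent (None).
- jar_3: Opaque white closed jar, black lid: upright cylinder 60 mm across, 76 mm high (lid as wide as body), weighted base. Origin at the centre of its underside, z along its axis. All look alike: full of beads it weighs 0.27 to 0.37 kg (2.7 to 3.6 N), empty 0.04 to 0.06 kg (0.4 to 0.6 N). Starts upright on the bench, at least 25 mm clear of other things. May be absent (None).
- jar_4: Opaque white closed jar, black lid: upright cylinder 60 mm across, 76 mm high (lid as wide as body), weighted base. Origin at the centre of its underside, z along its axis. All look alike: full of beads it weighs 0.27 to 0.37 kg (2.7 to 3.6 N), empty 0.04 to 0.06 kg (0.4 to 0.6 N). Starts upright on the bench, at least 25 mm clear of other things. May be absent (None).
- jar_5: Opaque white closed jar, black lid: upright cylinder 60 mm across, 76 mm high (lid as wide as body), weighted base. Origin at the centre of its underside, z along its axis. All look alike: full of beads it weighs 0.27 to 0.37 kg (2.7 to 3.6 N), empty 0.04 to 0.06 kg (0.4 to 0.6 N). Starts upright on the bench, at least 25 mm clear of other things. May be absent (None).
- jar_6: Opaque white closed jar, black lid: upright cylinder 60 mm across, 76 mm high (lid as wide as body), weighted base. Origin at the centre of its underside, z along its axis. All look alike: full of beads it weighs 0.27 to 0.37 kg (2.7 to 3.6 N), empty 0.04 to 0.06 kg (0.4 to 0.6 N). Starts upright on the bench, at least 25 mm clear of other things. May be absent (None).
- jar_7: Opaque white closed jar, black lid: upright cylinder 60 mm across, 76 mm high (lid as wide as body), weighted base. Origin at the centre of its underside, z along its axis. All look alike: full of beads it weighs 0.27 to 0.37 kg (2.7 to 3.6 N), empty 0.04 to 0.06 kg (0.4 to 0.6 N). Starts upright on the bench, at least 25 mm clear of other things. May be absent (None).
- tape: Roll of tape lying flat among the jars, 68 mm across, 24 mm high, origin at the centre of its underside. Bystander: leave it where it is.
- dish: Small glass bowl, 90 mm across, 32 mm high. Bystander: leave it where it is.
- paint_a: Craft paint bottle, 40 mm across, 90 mm high. Bystander: leave it where it is.
- paint_b: Craft paint bottle, 40 mm across, 90 mm high. Bystander: leave it where it is.
- mug: White mug, 80 mm across, 90 mm high. Bystander: leave it where it is.
- brush: Brush lying flat. Bystander: leave it where it is.
Mind the look-alikes: they are no part of the job. What is shaped like the jar_4 but purple or yellow is not meant. Leave any pink look-alike of the jar_2 alone.

How it is judged:
By the outcome, as a careful person would: the job done as asked, in the order asked, and still so for the second after the job is handed in, with the robot touching nothing.
Of jar_1, jar_2, jar_3, jar_4, jar_5, jar_6, jar_7 only 5 to 7 are there at a start; the rules pass over those that are not, and their reading is None.
At some moment in a run one of jar_1, jar_2, jar_3, jar_4, jar_5, jar_6, jar_7 may be knocked a few centimetres aside while the robot is not near it.
It also fails if it takes over 210 s, if anything falls off the work surface, if the arm or the gripper's body presses on something with over 40 N, if the wrist force passes 120 N, or if a joint passes its speed limit or range.

## Robot

A 6-joint arm with a two-finger parallel gripper is mounted at the origin on the work surface. World frame = base frame: x ahead of the robot, y to its left, z up, the work surface at z = 0. Lengths are in mm, angles in rad, forces in N, time in s.
With the tool pointing down it reaches from about 300 to 775 mm from the base axis. Payload 14.6 kg.
Tool frame: the origin (TCP) lies on the centre line of the jaws, within the pads' length; the fingertips stand 19 mm ahead of it and the grasp point (between the pads) is the TCP (bot.tip_reach is the distance from the TCP to the fingertips, in mm); z points along the fingers, y is the line along which they close (so a half turn about z gives the same grasp; the last joint's range is limited). The gripper opens to 85 mm and grips with 20 to 120 N. Pads are 22 mm wide; open, the fingers measure 114 mm over their backs; the gripper's body (76 mm by 85 mm) begins 54 mm behind the grasp point. The pads swing forward as they close: fully open they stand 13 mm farther back than shut.
Start: joints at [1.114, 0.3, 1.521, -0, 1.321, -0.067], TCP at [208.999, 508.733, 250.281] pointing down, gripper open.
Joint ranges: [-3.03, 3.03], [-0.79, 2.21], [0.23, 2.52], [-1.04, 4.18], [0, 3.07], [-2.55, 2.55]. Speed limits (rad/s): [2.22, 2.22, 2.57, 3.14, 3.14, 3.14].

## Interface

Orientations are given as a unit quaternion [w, x, y, z].
In Python, from rig import bot gives the robot as it stands. Calls block until the motion is done:
- bot.move_to(position, orientation): joint-space move of the TCP to a pose.
- bot.servo_line(position, attitude=None, speed=150, until_force=None): straight line of the TCP; attitude=None keeps the orientation; speed is the mean speed in mm/s. With until_force (N) it stops when the force on the tool has changed by that much, and returns True; else False.
- bot.move_joints(angles): joint-space move.
- bot.move_gripper(opening, grip_force=None): finger opening in mm; grip_force is the grip in N (None keeps the last); returns when the fingers have stopped.
- bot.dwell(seconds).
- bot.ik(position, orientation): joint angles nearest the present ones, or None.
- bot.read_state(): the state.
- bot.read_camera(name): name is "scene" or "top"; returns a dict with "image" (480x640x3 uint8, blue, green, red), "depth" (480x640 float32, mm along the optical axis (not along the pixel's ray), 0 where there is no reading), "fovy" (degrees; the focal length in pixels is half the picture's height over the tangent of half this angle, whatever the lens; pixels are square), "cx", "cy" (the principal point, pixels), "k1" (the pictures are not rectified: a ray, as slopes to the right and down, at radius r is drawn at 1 + k1 r^2 times it, then the intrinsics apply), "eye" and "attitude" of the camera in the world. Camera axes: x right, y down, z forward; pixel columns grow to the right and rows downward; lengths in mm; the calibration is good to about 2 mm. A picture is of the moment at which its call begins.
A pose or a line that the arm cannot do raises bot.MotionError and nothing moves.
- bot.finish_job(): hands the job in; it is judged then, once.
The state is a dict: "clock": time; "joint_positions": joint angles; "qvel": joint speeds; "effort": joint torques, N m; "ee_pos": TCP position; "tool_rot": TCP orientation; "ft_force": force on the tool from outside, world axes, zero at the start; "moment": the same for the moment, N m; "grip_width": finger opening in mm; "grip_force": force on a finger pad.
Only numpy, scipy, OpenCV 4.12 (cv2) and the standard library are available. Lean on these libraries where they do the work, as an engineer would, in place of code of your own. Each camera call takes 0.05 s, during which the arm holds its last target. There are 200 camera calls.

## Working session

There is one attempt and no reset: what is moved stays moved. The work goes in short steps, each a Python script; the robot and the scene stay as the last script left them, time stands still between calls to the robot, and variables do not carry over. Pictures are saved under pics/ and viewed, at most 14 in all, crops included, and the job is handed in when it is done.

```bash
ls; mkdir -p pics
cat > h.py <<'E'
import numpy as np, cv2
from rig import bot
from scipy.spatial.transform import Rotation as R
def rot(q): return R.from_quat([q[1],q[2],q[3],q[0]])
def snap(name,fn=None):
    c=bot.read_camera(name)
    if fn: cv2.imwrite('pics/'+fn,c['image']); np.savez('pics/'+fn[:-4]+'.npz',**c)
    return c
def rays(c,uv):
    f=240/np.tan(np.radians(float(c['fovy'])/2)); k=float(c['k1'])
    d=(np.atleast_2d(uv).astype(float)-[float(c['cx']),float(c['cy'])])/f
    s=d.copy()
    for _ in range(20): s=d/(1+k*(s**2).sum(1,keepdims=True))
    return np.c_[s,np.ones(len(s))]
def atz(c,uv,z):
    r=rot(c['attitude']).apply(rays(c,uv)); e=np.array(c['eye']); return e+r*((z-e[2])/r[:,2:])
def cloud(c):
    v,u=np.mgrid[:480,:640]; r=rays(c,np.c_[u.ravel(),v.ravel()])*c['depth'].reshape(-1,1)
    return (rot(c['attitude']).apply(r)+np.array(c['eye'])).reshape(480,640,3)
E
python3 - <<'E'
from h import *
for n in('top','scene'):
    c=snap(n,n+'0.png'); print(n,c['eye'],c['attitude'],c['fovy'],c['cx'],c['cy'],c['k1'])
s=bot.read_state();print(s)
E
```

```text
pics
top [ 488.80369042   47.80745654 1440.23162483] [ 0.02229006 -0.69679082  0.71586003 -0.03911684] 57.566929018572885 319.9670925821277 232.6814819861112 -0.10847427634175473
scene [1569.87878063  362.67400185 1006.41320766] [-0.23692318  0.54376215  0.73167799 -0.33591287] 47.85276106559293 325.1395365664422 248.22570895071888 0.0073973363398346596
{'clock': 0.1, 'joint_positions': array([ 1.11439029e+00,  3.00450786e-01,  1.52151161e+00, -7.79261076e-06,
        1.32069187e+00, -6.66180247e-02]), 'qvel': array([ 7.25882872e-05, -1.65811653e-03, -1.53132577e-03, -7.98366474e-04,
        2.25105821e-03,  5.43365552e-04]), 'effort': array([-5.36025982e-05, -5.44379675e+01, -3.62367511e+01, -1.54299159e-04,
        3.06609036e-03, -5.54076303e-05]), 'ee_pos': array([208.92794991, 508.57318579, 249.7618302 ]), 'tool_rot': array([-1.33590325e-04,  1.93661572e-01,  9.81068251e-01, -5.13739022e-04]), 'ft_force': array([1.13747819, 0.74587065, 0.58826831]), 'moment': array([-0.00351184,  0.01961284, -0.01092731]), 'grip_force': 0.0, 'grip_width': 85.82547685897602}
```

View pics/top0.png

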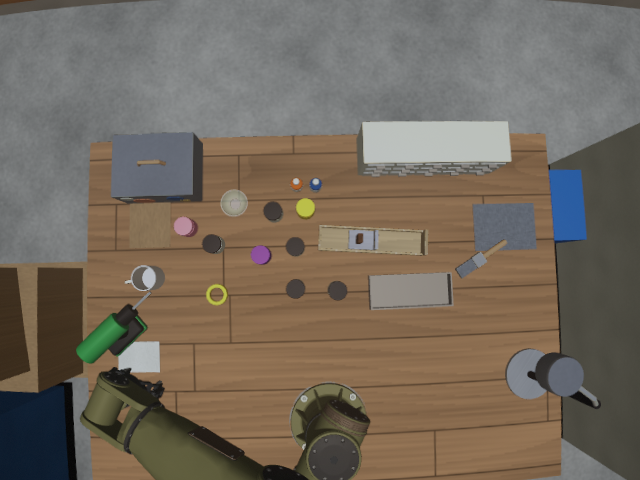

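View pics/scene0.png

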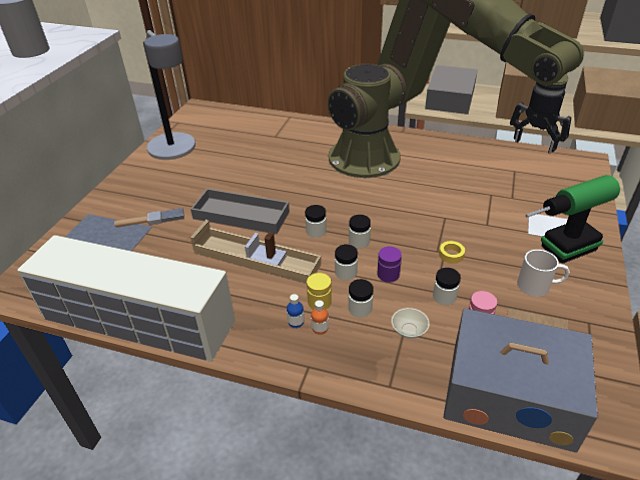

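The top view shows five black-lidded white jars at (273,211), (212,244), (295,246), (295,289) and (338,290). The look-alikes are purple (261,255), yellow (305,208) and pink (185,227), and I'll leave those alone. The rack spans (319–427, 240), with its end stop on the right and the follower grip at (360,239). The tray is at (411,290).

Run:
```python
from h import *
c=dict(np.load('pics/top0.npz')); im=c['image']; P=cloud(c)
g=im.max(2)
m=((g<75)&(P[...,2]>60)&(P[...,2]<90)&(P[...,0]>300)).astype(np.uint8)
n,l,st,ce=cv2.connectedComponentsWithStats(m)
for i in range(1,n):
    if st[i,4]>60:
        print('lid',ce[i].round(1),st[i,4],'z',np.median(P[l==i][:,2]).round(1),'xy@76',atz(c,ce[i],76)[0].round(1))
# bounding boxes of rack / tray from wall tops
for nm,(u0,u1,v0,v1),zr in [('rackwall',(312,435,218,262),(24,44)),('stop',(415,435,218,262),(50,70)),('foll',(340,385,222,256),(55,110)),('tray',(362,460,266,316),(26,50))]:
    Q=P[v0:v1,u0:u1].reshape(-1,3); Q=Q[(Q[:,2]>zr[0])&(Q[:,2]<zr[1])]
    r=cv2.minAreaRect(Q[:,:2].astype(np.float32)); print(nm,len(Q),np.round(r[0],1),np.round(r[1],1),round(r[2],2),Q[:,2].mean().round(1),Q.min(0).round(),Q.max(0).round())
a=cv2.resize(im[215:320,310:460],None,fx=5,fy=5,interpolation=cv2.INTER_CUBIC); cv2.imwrite('pics/c1.png',a)
s=cv2.imread('pics/scene0.png')[180:340,170:490]; cv2.imwrite('pics/c2.png',cv2.resize(s,None,fx=2.5,fy=2.5,interpolation=cv2.INTER_CUBIC))
```

```text
lid [189.7 176.6] 228 z 73.8 xy@76 [797.3 423.7  76. ]
lid [272.5 210.8] 258 z 74.6 xy@76 [680.2 161.   76. ]
lid [211.4 243.4] 267 z 74.7 xy@76 [582.2 354.6  76. ]
lid [294.8 246.2] 246 z 75.1 xy@76 [566.9  93.4  76. ]
lid [295.2 288.5] 256 z 75.1 xy@76 [435.5  95.5  76. ]
lid [337.1 290.2] 267 z 74.8 xy@76 [426.4 -34.5  76. ]
rackwall 810 [ 584.3 -151.7] [343.4  83. ] 85.7 30.6 [ 532. -325.   24.] [636.  20.  44.]
stop 88 [ 571.6 -325.9] [11.3 80.9] 85.28 58.7 [ 531. -335.   51.] [ 612. -318.   66.]
foll 138 [ 584.  -133.7] [68.2 57.3] 89.18 78.4 [ 555. -168.   55.] [ 612. -100.  104.]
tray 430 [ 414.6 -277.3] [112.  274.2] 0.28 35.9 [ 359. -415.   26.] [ 471. -140.   44.]
```

View pics/c1.png

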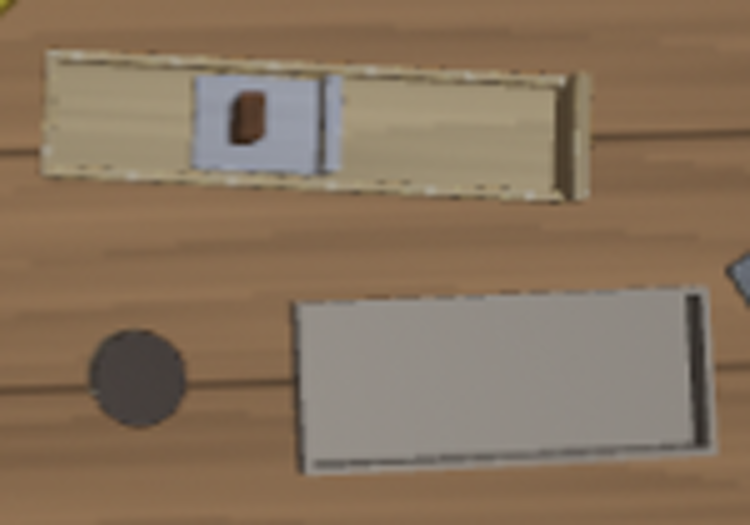

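View pics/c2.png

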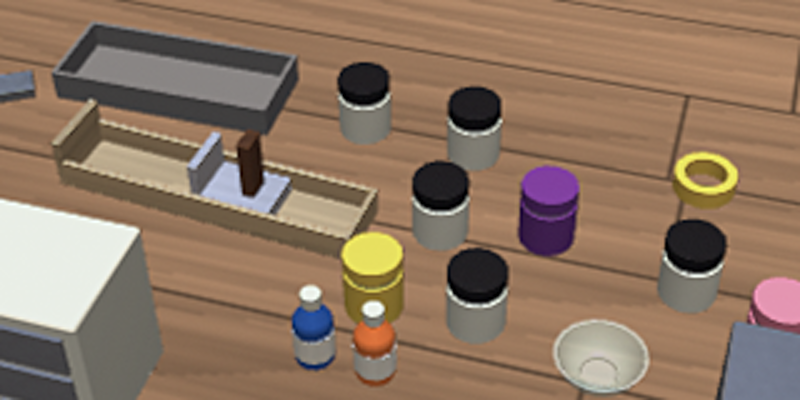

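The crops confirm the five jars have white bodies and black lids. In crop c1 the rack's outer corners are about (47,50) and (41,177), the stop top is about (590,73)–(587,200), and the grip top is about (250,116). Next I'll fit the rack frame.

Run:
```python
from h import *
c=dict(np.load('pics/top0.npz'))
def px(x,y): return [310+(x+.5)/5-.5,215+(y+.5)/5-.5]
for nm,p,z in [('L top',(47,50),34),('L bot',(41,177),34),('R wall top out',(566,76),34),('R wall bot out',(556,201),34),('stop out top',(590,73),60),('stop out bot',(587,200),60),('stop in top',(575,73),60),('stop in bot',(571,200),60),('floor-stop top',(557,88),6),('floor-stop bot',(557,190),6),('grip top c',(252,116),100),('plate R top',(341,77),67),('plate R bot',(337,172),67),
 ('trayTL',(292,302),38),('trayBL',(301,472),38),('trayTR',(707,287),38),('trayBR',(716,453),38)]:
    print(nm,atz(c,px(*p),z)[0].round(1))
P=cloud(c)
# axis from wall top points
Q=P[218:262,320:425].reshape(-1,3); Q=Q[(Q[:,2]>30)&(Q[:,2]<38)]
for lo in(0,1):
    k=cv2.fitLine(Q[(Q[:,0]>584)==lo][:,:2].astype(np.float32),cv2.DIST_HUBER,0,.01,.01).ravel();print(k)
# scene-camera check on lids
s=dict(np.load('pics/scene0.npz'));S=cloud(s);im=s['image']
for x,y in [(680.2,161),(582.2,354.6),(566.9,93.4),(435.5,95.5),(426.4,-34.5)]:
    d=np.hypot(S[...,0]-x,S[...,1]-y);q=S[(d<45)&(abs(S[...,2]-76)<5)&(im.max(2)<60)]
    print((q.min(0)+q.max(0))/2,np.median(q[:,2]))
g=S[(np.hypot(S[...,0]-578,S[...,1]+125)<60)&(S[...,2]>97)];print('grip scene',len(g),g.min(0).round(),g.max(0).round())
```

```text
L top [637.2  15.   34. ]
L bot [555.   21.1  34. ]
R wall top out [ 611.5 -324.    34. ]
R wall bot out [ 530.1 -313.5   34. ]
stop out top [ 610.8 -333.    60. ]
stop out bot [ 529.3 -327.1   60. ]
stop in top [ 611.1 -323.2   60. ]
stop in bot [ 529.6 -316.6   60. ]
floor-stop top [ 606.1 -325.     6. ]
floor-stop bot [ 538.2 -321.7    6. ]
grip top c [ 586.  -108.9  100. ]
plate R top [ 611.7 -170.3   67. ]
plate R bot [ 551.5 -165.4   67. ]
trayTL [ 470.1 -137.7   38. ]
trayBL [ 361.5 -139.8   38. ]
trayTR [ 471.  -410.2   38. ]
trayBR [ 363.4 -411.3   38. ]
[ 7.3314354e-02  9.9730891e-01  5.4657056e+02 -1.5315688e+02]
[ 7.6355174e-02  9.9708068e-01  6.2152301e+02 -1.5060634e+02]
[682.76758824 159.25907837  75.95446683] 76.85199601524761
[584.77496807 352.09494765  76.04866421] 76.70161624278705
[568.77152442  90.07689927  76.04773546] 77.1072820873245
[436.51098086  92.654779    75.87521092] 76.94229073945695
[429.95675511 -39.33532877  75.88921638] 76.89542207844437
grip scene 51 [ 575. -120.   97.] [ 605. -105.  105.]
```

```bash
cat >> h.py <<'E'
B=np.array([1.2,-1.3])                       # top-camera bias, from the mean with the scene camera
yr=np.array([.075,.9972]); xr=np.array([.9972,-.075])
def down(a):
    y=np.array([np.cos(a),np.sin(a),0]); z=np.array([0,0,-1.]); x=np.cross(y,z)
    q=R.from_matrix(np.c_[x,y,z]).as_quat(); return np.array([q[3],*q[:3]])
def goto(xy,z,a):
    """joint move, taking the half turn that keeps the last joint nearest mid range"""
    best=None
    for aa in(a,a+np.pi):
        j=bot.ik([*xy,z],down(aa))
        if j is not None and (best is None or abs(j[5])<abs(best[0][5])): best=(j,aa)
    bot.move_to([*xy,z],down(best[1])); return best[1]
def line(xy,z,**k): return bot.servo_line([*xy,z],**k)
def force(n=15):
    f=[]
    for _ in range(n): bot.dwell(.02); f.append(bot.read_state()['ft_force'])
    return np.mean(f,0)
def tcp(): return np.array(bot.read_state()['ee_pos'])
def lids(fn=None):
    c=snap('top',fn); P=cloud(c)
    m=((c['image'].max(2)<75)&(P[...,2]>60)&(P[...,2]<95)&(P[...,0]>300)&(P[...,0]<740)).astype(np.uint8)
    n,l,st,ce=cv2.connectedComponentsWithStats(m)
    return [(atz(c,ce[i],76)[0][:2]+B,int(st[i,4])) for i in range(1,n) if st[i,4]>120]
E
python3 - <<'E'
from h import *
ar=np.arctan2(yr[1],yr[0]); g=np.array([588,-111.])
bot.move_gripper(36,60); goto(g,190,ar)
print('down',line(g,80,speed=80,until_force=12),tcp().round(1))
bot.move_gripper(5,60); s=bot.read_state(); print(s['grip_width'],s['grip_force'],tcp().round(1))
f0=force(5)
hit=line(g+yr*115,80,speed=40,until_force=12)
print(hit,tcp().round(1),force(5)-f0,bot.read_state()['clock'])
snap('scene','s1.png')
cv2.imwrite('pics/s1c.png',cv2.resize(cv2.imread('pics/s1.png')[180:340,170:490],None,fx=2.5,fy=2.5))
E
```

```text
down False [ 588.2 -111.    80.5]
15.47536293537093 58.6029839515686 [ 588.2 -111.1   80.5]
True [594.3 -30.8  80.4] [ 0.48039187 -4.8732557  -0.78119663] 7.0833
```

View pics/s1c.png

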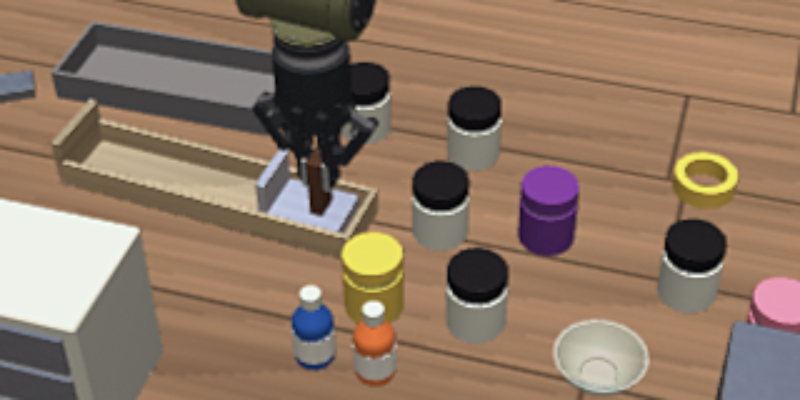

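The follower is on its back stop, and the reading puts the end stop at y≈-322, which matches the image. I'll confirm with a firmer pull, then weigh and place the first jar.

```bash
cat >> h.py <<'E'
STOP=np.array([572.4,-322.]); ax=np.arctan2(xr[1],xr[0])
def seat(d): return STOP+yr*d
def put(xy,zb,a):
    """lower the held jar (gripped 60 mm up) onto a surface at height zb and let go"""
    goto(xy,185,a); line(xy,60+zb+12,speed=150)
    hit=line(xy,60+zb-1.5,speed=25,until_force=5); z=tcp()[2]
    bot.move_gripper(76); line(xy,185,speed=200); print('  put',np.round(xy,1),'tcp z',z.round(1),hit)
def lift(xy0):
    """find the lid nearest xy0, grip it, lift and weigh; returns (weight N, xy, yaw)"""
    L=[(np.linalg.norm(p-xy0),p,n) for p,n in lids()]; d,p,n=min(L,key=lambda t:t[0])
    print('jar',p.round(1),'moved',round(d,1),'px',n,'of',len(L))
    if d>60 or n<200: raise SystemExit('target unclear')
    bot.move_gripper(80,40); a=goto(p,185,ax)
    if line(p,60,speed=120,until_force=15): raise SystemExit('touched early')
    bot.move_gripper(50,40); w=bot.read_state()['grip_width']
    f0=force(8); line(p,185,speed=150); bot.dwell(.2); f1=force(15)
    print('  width',round(w,1),round(bot.read_state()['grip_width'],1),'dF',(f1-f0).round(2)); return f0,f1,p,a
E
python3 - <<'E'
from h import *
f0=force(5); g=tcp()[:2]
print(line(g+yr*15,80,speed=20,until_force=22),tcp().round(1),(force(5)-f0).round(1))
bot.move_gripper(36); g=tcp()[:2]; line(g,190); 
bot.dwell(.3); print('free',force().round(2))
f0,f1,p,a=lift(np.array([427.6,-36])); print(f0.round(2),f1.round(2),bot.read_state()['clock'])
E
```

```text
True [594.3 -30.8  80.4] [-0.6  1.   0.3]
free [-0.07 -0.02  0.12]
jar [436.7  94. ] moved 130.3 px 258 of 4target unclear
```

Run:
```python
from h import *
f0,f1,p,a=lift(np.array([436.7,94])); print(f0.round(2),f1.round(2),bot.read_state()['clock'])
```

```text
jar [436.5  94.1] moved 0.2 px 257 of 4
  width 58.9 59.0 dF [ 2.    0.73 -9.94]
[-2.11 -0.7   6.96] [-0.11  0.03 -2.98] 14.2583
```

Run:
```python
from h import *
put(seat(34),6,ax)
f0,f1,p,a=lift(np.array([428,-36])); print(f1.round(2),bot.read_state()['clock'])
snap('scene','s2.png')
cv2.imwrite('pics/s2c.png',cv2.resize(cv2.imread('pics/s2.png')[180:340,170:490],None,fx=2.5,fy=2.5))
```

```text
put [ 574.9 -288.1] tcp z 66.8 True
jar [427.5 -35.9] moved 0.5 px 256 of 5
  width 59.0 59.0 dF [ 2.18  0.09 -7.57]
[-0.    0.17 -0.26] 22.6417
```

View pics/s2c.png

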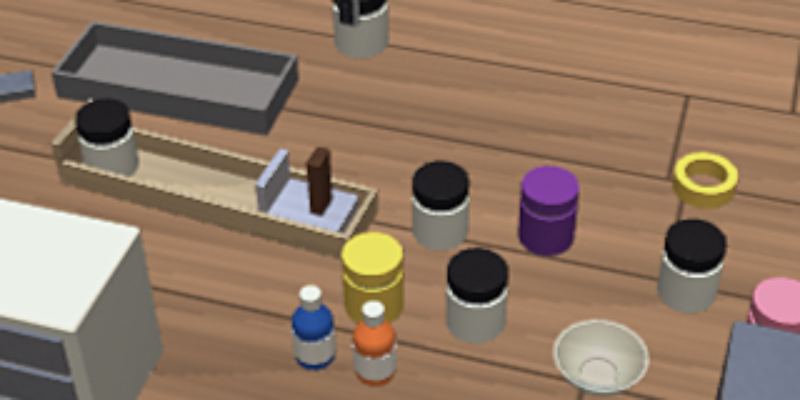

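The first jar stands upright by the end stop. The second weighs about 0.3 N, so it's empty and goes in the tray.

```bash
cat > loop.py <<'E'
from h import *
import sys
nf,ne=1,1
put(np.array([417.5,-276-85.]),5,ax)
for xy in ([568,92],[681.4,159.7],[583.4,353.3]):
    f0,f1,p,a=lift(np.array(xy,float)); w=-f1[2]; print('  weight',round(w,2),'t',bot.read_state()['clock'])
    if 1.0<w<2.0: raise SystemExit('unclear weight, holding')
    if w<1: put(np.array([417.5,-276+85.*(ne-1)]),5,ax); ne+=1
    elif nf<3: put(seat(34+64*nf),6,ax); nf+=1
    else: put(p,0,ax)
print(nf,ne,bot.read_state()['clock'])
for n in('top','scene'): snap(n,n+'3.png')
E
python3 loop.py
python3 - <<'E'
import cv2
a=cv2.imread('pics/top3.png')[170:330,160:480];b=cv2.imread('pics/scene3.png')[160:340,170:490]
cv2.imwrite('pics/t3c.png',cv2.resize(a,None,fx=2.5,fy=2.5));cv2.imwrite('pics/s3c.png',cv2.resize(b,None,fx=2.5,fy=2.5))
E
```

```text
put [ 417.5 -361. ] tcp z 65.6 True
jar [568.5  92.3] moved 0.6 px 237 of 5
  width 59.2 59.1 dF [ 2.32  0.12 -8.82]
  weight 3.31 t 31.4167
  put [ 579.8 -224.3] tcp z 66.6 True
jar [681.6 159.6] moved 0.2 px 253 of 3
  width 59.0 59.0 dF [-1.02  0.19 -8.99]
  weight 3.22 t 39.8417
  put [ 584.6 -160.5] tcp z 66.9 True
jar [583.3 353.1] moved 0.2 px 261 of 2
  width 58.8 58.9 dF [ 2.27  0.75 -9.09]
  weight 3.56 t 48.7167
  put [583.3 353.1] tcp z 60.8 True
3 1 51.425
```

View pics/t3c.png

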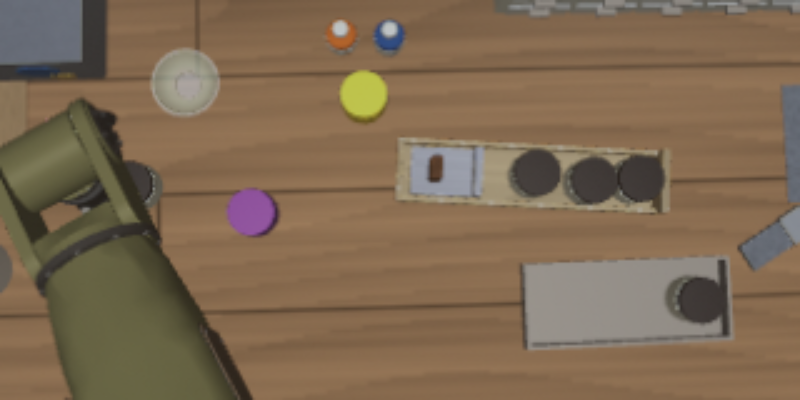

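View pics/s3c.png

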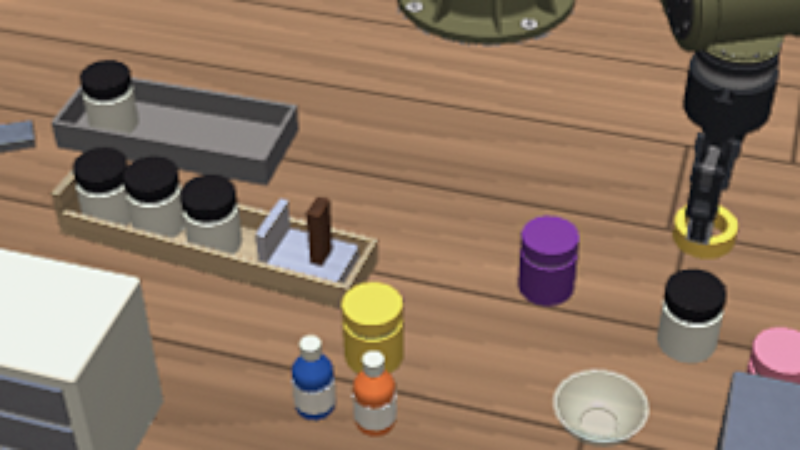

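Three full jars are upright in the rack, the empty one is in the tray, and the spare full jar (3.56 N) is back in its place. Now I'll push the follower up.

Run:
```python
from h import *
ar=np.arctan2(yr[1],yr[0]); g=np.array([594.3,-30.8])
goto(g,190,ar); bot.move_gripper(36,80)
print('touched',line(g,80,speed=80,until_force=12)); bot.move_gripper(5,80)
f0=force(5)
hit=line(g-yr*70,80,speed=25,until_force=20)
t=tcp(); print(hit,t.round(1),'travel',round(float((g-t[:2])@yr),1),(force(8)-f0).round(1))
hit=line(t[:2]-yr*10,80,speed=15,until_force=20)
t=tcp(); print(hit,t.round(1),'travel',round(float((g-t[:2])@yr),1),(force(8)-f0).round(1),bot.read_state()['grip_width'])
line(t[:2],80,speed=10); print((force(8)-f0).round(1))
bot.move_gripper(36); line(tcp()[:2],190)
goto([430,100],250,ar)
for n in('top','scene'): snap(n,n+'4.png')
a=cv2.imread('pics/top4.png')[170:330,160:480];b=cv2.imread('pics/scene4.png')[160:340,170:490]
cv2.imwrite('pics/t4c.png',cv2.resize(a,None,fx=2.5,fy=2.5));cv2.imwrite('pics/s4c.png',cv2.resize(b,None,fx=2.5,fy=2.5))
for p,n in lids(): print(p.round(1),n,'along',((p-STOP)@yr).round(1),'across',((p-STOP)@xr).round(1))
print(bot.read_state()['clock'])
```

```text
touched False
True [590.4 -83.5  80.5] travel 52.8 [ 1.8  4.7 -0.9]
True [590.4 -83.5  80.5] travel 52.8 [ 1.9  4.8 -0.8] 15.182611948732399
[-1.6  3.9  3.5]
[ 577.2 -233. ] 801 along 89.1 across -1.9
[583.3 353.4] 267 along 674.3 across -39.8
[ 418.7 -361.5] 270 along -50.9 across -150.3
61.9833
```

View pics/t4c.png

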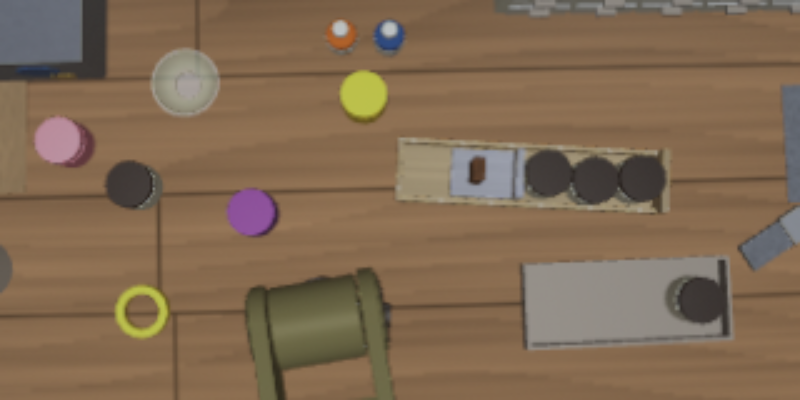

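View pics/s4c.png

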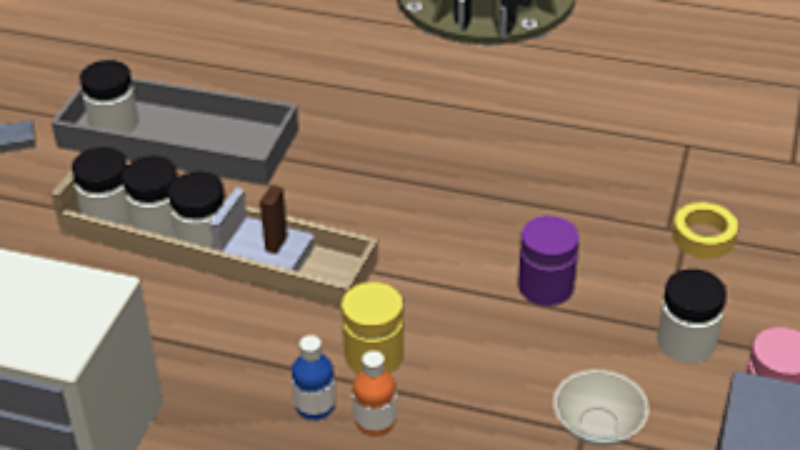

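The follower stopped after 52.8 mm of travel; about 52 mm is expected for a tight row. The row is packed against the end stop, all the jars are upright, and nothing else has moved.

```bash
python3 -c "
from rig import bot
print(bot.finish_job())"
```

```text
the job is handed in; nothing more can be done
None
```

I handed the job in at about 62 s: three full jars stand snug in the rack (follower stopped at about 53 mm), the one empty jar is in the tray, and the spare full jar stands upright in its place on the bench.

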